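Tighten a camera window's retaining ring with a torque pin spanner in ratchet swings

ROBOT

A 6-joint arm with a two-finger parallel gripper is mounted at the origin on a cart in front of the work surface, level with it; the furniture and walls round the work are solid. World frame = base frame: x ahead of the robot, y to its left, z up, the work surface at z = 0. Lengths are in mm, angles in degrees, forces in N, time in s.
With the tool pointing down it reaches from about 350 to 850 mm from the base axis. Payload 8.1 kg.
Tool frame: the origin (TCP) lies where the fingers leave the gripper's body, on its centre line; the fingertips stand 73 mm ahead of it and the grasp point (between the pads) lies 54 mm ahead of it; z points along the fingers, y is the line along which they close (so a half turn about z gives the same grasp; the last joint's range is limited). The gripper opens to 85 mm and grips with 20 to 120 N. Pads are 22 mm wide; open, the fingers measure 114 mm over their backs; the gripper's body (76 mm by 85 mm) begins 54 mm behind the grasp point. The pads swing forward as they close: fully open they stand 13 mm farther back than shut.
Start: joints at [66.44, 7.471, 85.268, -0, 87.261, -4.893], TCP at [192.019, 568.449, 303.892] pointing down, gripper open.
Joint ranges: [-169.43, 169.43], [-51.17, 129.36], [1.28, 143.12], [-76.62, 256.62], [0, 156.53], [-152.29, 152.29]. Speed limits (degrees/s): [136.94, 136.94, 159.86, 180, 180, 180].

INTERFACE

Orientations are given as [roll, pitch, yaw] about the fixed x, y, z axes, in that order (R = Rz(yaw) Ry(pitch) Rx(roll)).
In Python, from bench import sense, optics, r gives the robot as it stands.
- The arm moves only by the tool servo_tool, never from a script. Its argument "plan" is a list that holds one entry, the list of rows, each a list of 5 numbers: the shift along the world's x, y, z in m, then the turn about the world's z in degrees, then the finger opening in m, from 0 to 0.0854. A call has 1 to 10 rows; each row shifts and turns the commanded pose from where the row before left it; what a row does not reach is not made up. A row lasts 1/10 s, in which the tool goes at most 50 mm and 8.59 degrees, less where a joint would pass 70% of its speed; a pose out of reach is approached as far as the arm can. A call is refused whole if a number of a shift passes 0.05 or a number of a turn 8.59, either way. A call with a gripper value outside its range is refused whole. The fingers move at their own pace and stop on an object; "force" is the grip in N (left out, the last holds). Time passes only in rows, so rows that do not move let the fingers close. It gives the time, the measured TCP pose, the force, the opening and the grip force at its end, in the units of the state.
- sense(): the state, without advancing time (a new reading comes with each control period).
- optics.snapshot(name): name is "scene" or "top"; returns a dict with "frame" (400x640x3 uint8, blue, green, red), "fx", "fy", "cx", "cy" (pixels), "cam_to_world" (4x4, takes a point from camera to world coordinates). Camera axes: x right, y down, z forward; pixel columns grow to the right and rows downward; lengths in mm; the calibration is good to about 2 mm. A picture is of the moment at which its call begins. There is no depth.
- r.hand_in(): hands the job in; it is judged then, once.
The state is a dict: "time": time; "joint_pos": joint angles; "qd": joint speeds; "joint_efforts": joint torques, N m; "tool_pos": TCP position; "tcp_rot": TCP orientation; "ft_force": force on the tool from outside, world axes, zero at the start; "wrist_torque": the same for the moment, N m; "finger_gap": finger opening in mm; "grip_force": force on a finger pad.
Only numpy, scipy, OpenCV 4.12 (cv2) and the standard library are available. Lean on these libraries where they do the work, as an engineer would, in place of code of your own. Each camera call takes 0.05 s, during which the arm holds its last target. There are 200 camera calls.

TASK

The window of the upward-looking camera has been cleaned and its metal retaining ring is only finger-tight. Take the blue-handled torque pin spanner from the mat, set both its prongs in two opposite holes of the ring and tighten the ring clockwise until it comes up against its stop and the spanner's clutch gives way, then stop, without driving the clutch to the end of its give. The two light bars block a full turn, so swing, lift out, swing back and re-engage as often as needed; turn the ring with this spanner only, keep it off the glass, do not strike the lights, leave everything else where it is, and at the end lay the spanner flat on its mat again, prongs down.

Things in the scene. Friction and masses are not known exactly. Their poses are not given: they have to be found in the camera images.
- camera_station: upward-looking camera fixed to the bench: 150 mm square base plate, black lens barrel (73 mm flange) with the bare metal ring on top, finned housing 82 mm high behind it (+x). Origin: on the lens axis at bench level; x points from the open front to the housing, y to the left light, z up. Between the lights the front (-x) is open
- retaining_ring: bare metal ring, 65 mm outside, 29 mm inside, 10.5 mm thick; origin at the centre of its upper face, on the lens axis, 60 mm above the bench; turns with it. Eight plain round vertical holes, 6.5 mm wide, 10.5 mm deep, on a 44 mm circle, at 22.5, 67.5 ... degrees from its x axis. Friction 0.3 N m, does not sink; its stop lies 90 to 117 degrees clockwise of the start (seen from above), not visible
- ring_dot (a point): red paint dot on the ring's upper face, 28.5 mm from its centre along its x axis, midway between two holes
- glass_window: dark glass disc, 28 mm across, inside the ring, its face 6.5 mm below the ring's top; origin at the centre of that face
- blue_spanner: preset torque pin spanner, blue grip, 180 mm long, 0.12 to 0.17 kg. Origin midway between its two prong tips; handle to -x, z up with the prongs down, as it lies level on the mat. Blunt prongs 5 mm thick, 6 mm long, at y = +-22 mm, under a round head of radius 30.5 mm, 6 to 24 mm above the tips; shank 12 mm wide, 10 to 19 mm above. Fully in, the head rests on the ring, tips 6 mm below its top
- torque_clutch (a joint): the spanner's clutch: how far, in rad, the handle has turned clockwise past the head and its prongs, about the spanner's origin. 0 in use; at 0.9 N m (about 8 N at mid grip, against 3 N while the ring turns) it gives way with little further rise, ends hard at 0.40, and springs back when unloaded. It has clicked at 0.10; over 0.36 overtightens
- blue_spanner_grip (a point): middle of the blue grip, 108 mm from the spanner's origin (x = -108 mm, 9 mm above the tips). The grip is a flat-sided bar from x = -66 to -150 mm, 16 mm wide (y), 18 mm tall, its underside level with the prong tips. Hold it firmly (about 100 N): a push on the prongs tips it between weak fingers
- blue_spanner_prong_l (a point): tip of the prong at y = +22 mm of the blue spanner
- blue_spanner_prong_r (a point): tip of the prong at y = -22 mm of the blue spanner
- spanner_mat: grey-green mat, 200 x 230 x 2 mm, fixed to the bench; origin under its centre, its top 2 mm above the bench; x along the 200 mm side. Behind it, between mat and camera, stands a test nest whose raised press frame is 0.18 m high: carry the spanner over it
- light_left: left of two black light bars with white fronts, along the station's x axis beside the ring: inner face at y = +40 mm of the station, x = -33 to +45 mm, 55 to 91 mm above the bench, 16 mm thick, bracket behind it out to y = +77 mm. Origin on the inner face, x = 0, 73 mm up. The seated spanner's shank meets the bar when its handle is 44 degrees from the open front
- light_right: right of two black light bars with white fronts, along the station's x axis beside the ring: inner face at y = -40 mm of the station, x = -33 to +45 mm, 55 to 91 mm above the bench, 16 mm thick, bracket behind it out to y = -77 mm. Origin on the inner face, x = 0, 73 mm up. The seated spanner's shank meets the bar when its handle is 44 degrees from the open front
- black_spanner: the smaller spanner of the set, black grip, prongs only 30 mm apart (does not fit this ring), 0.11 kg, on the mat beside the blue one, about 100 mm away; leave it
- cotton_buds_1: clear tub of cotton buds, 77 mm across, 80 mm tall, between the mat and the camera; leave it (origin: centre of its underside)
- lens_cap: black lens cap, 51 mm across, 10 mm tall, on the bench; leave it (origin: centre of its underside)
Mind the look-alikes: they are no part of the job. There is more than one size of the camera_station; the one meant has the size given above.

How it is judged (in metres and radians):
On the way, in this order (a step that is already met when the one before it is completed fails the run):
1. both prongs of the blue spanner stand at least 3 mm deep in holes of the ring (z of each of blue_spanner_prong_l, blue_spanner_prong_r in the frame of retaining_ring below -0.003 m and horizontal distance between blue_spanner_prong_l and retaining_ring between 0.0185 and 0.0255 m and horizontal distance between blue_spanner_prong_r and retaining_ring between 0.0185 and 0.0255 m), for 0.1 s.
2. the ring is tight: with both prongs still in, the clutch gives way by at least 0.10 rad (all of step 1 and value of joint torque_clutch above 0.1 rad), for 0.05 s.
At the end, for the whole second after the job is handed in: the ring, tightened to the click, has stayed turned (its dot over 38 mm from its start, 83 degrees); blue spanner released, at rest and flat on the mat: prongs down, tilt under 0.12 rad, tips under 5 mm above the mat, with the middle of its grip and the point between its prongs both over the mat (distance of ring_dot from where it was at the start of the episode above 0.038 m and z of blue_spanner in the frame of spanner_mat below 0.007 m and angle between blue_spanner's own z axis and vertical below 0.12 rad and x of blue_spanner in the frame of spanner_mat between -0.1 and 0.1 m and y of blue_spanner in the frame of spanner_mat between -0.115 and 0.115 m and x of blue_spanner_grip in the frame of spanner_mat between -0.1 and 0.1 m and y of blue_spanner_grip in the frame of spanner_mat between -0.115 and 0.115 m and linear speed of blue_spanner below 0.02 m/s); the robot touches nothing.
It fails at once if the fingers touch the retaining ring (over 1 N) (contact force between the fingers and retaining_ring above 1 N).
It fails at once if the spanner touches the glass window (over 1 N) (contact force between blue_spanner and glass_window above 1 N).
It fails at once if the ring is overtightened: the clutch is driven to the end of its give (over 0.36 rad) (value of joint torque_clutch above 0.36 rad).
It fails at once if a light bar is struck or pushed (over 8 N) (contact force between anything else and light_left above 8 N or contact force between anything else and light_right above 8 N).
It fails at once if another loose thing is moved (over 25 mm) (distance of any of black_spanner, cotton_buds_1, lens_cap from where it was at the start of the episode above 0.025 m).
It also fails if it takes over 72 s, if anything falls off the work surface, if the arm or the gripper's body presses on something with over 40 N, if the wrist force passes 120 N, or if a joint passes its speed limit or range.

## Working session

There is one attempt and no reset: what is moved stays moved. The work goes in short steps, Python scripts to look and compute and a tool call to move; the robot and the scene stay as the last step left them, time stands still between calls to the robot, and variables do not carry over. Pictures are saved under pics/ and viewed, at most 10 in all, crops included, and the job is handed in when it is done.

Besides the shell and the picture viewer there is one more tool, called after ">>>" by a JSON object that holds its "api" and its "payload", one argument or row to a line. servo_tool: Moves the arm, as the interface text tells. Its arguments: {"type":"object","properties":{"plan":{"type":"array"},"force":{"type":"number"}},"required":["plan"]}

```bash
mkdir -p pics; ls; cat > h.py <<'E'
import numpy as np, cv2
from bench import sense, optics, r
def snap(n,f=None):
    s=optics.snapshot(n)
    if f: cv2.imwrite('pics/'+f,s['frame'])
    return s
def ray(s,u,v,z):
    T=np.array(s['cam_to_world']);d=T[:3,:3]@np.array([(u-s['cx'])/s['fx'],(v-s['cy'])/s['fy'],1]);o=T[:3,3]
    return o+d*(z-o[2])/d[2]
def proj(s,p):
    T=np.array(s['cam_to_world']);c=T[:3,:3].T@(np.array(p)-T[:3,3]);return c[0]/c[2]*s['fx']+s['cx'],c[1]/c[2]*s['fy']+s['cy']
E
python3 - <<'E'
from h import *
for n in("scene","top"):
    s=snap(n,n+'0.png');print(n,s['fx'],s['cx'],s['cy'],np.round(s['cam_to_world'],3).tolist())
print(sense())
E
```

```text
pics
scene 474.7458899173832 314.69512356010034 202.2023983655804 [[0.677, -0.568, 0.469, -183.845], [-0.736, -0.534, 0.415, -531.11], [0.015, -0.626, -0.78, 1266.457], [0.0, 0.0, 0.0, 1.0]]
top 431.00692941509504 317.02636305310193 196.6963326482031 [[-0.02, -0.996, 0.086, 451.896], [-1.0, 0.02, 0.001, 93.637], [-0.003, -0.086, -0.996, 1228.098], [0.0, 0.0, 0.0, 1.0]]
{'time': 0.1, 'joint_pos': array([ 6.64389457e+01,  7.51106731e+00,  8.53223210e+01,  4.45559961e-05,
        8.72625491e+01, -4.89097871e+00]), 'qd': array([-0.12329254, -0.08732257, -0.14395221, -0.09231507, -0.0055339 ,
        0.0373941 ]), 'joint_efforts': array([ 1.33746007e-04, -5.70939696e+01, -5.01949275e+01, -2.12780328e-04,
        7.86923716e-03,  1.12224761e-04]), 'tool_pos': array([191.87927847, 568.0976162 , 302.95314199]), 'tcp_rot': array([-1.79904416e+02, -8.22396600e-03,  1.61329915e+02]), 'ft_force': array([-0.79737265, -0.44743728, -0.36599028]), 'wrist_torque': array([-0.0155377 ,  0.00362074, -0.0459381 ]), 'grip_force': 0.0, 'finger_gap': 85.4902591097311}
```

View pics/top0.png

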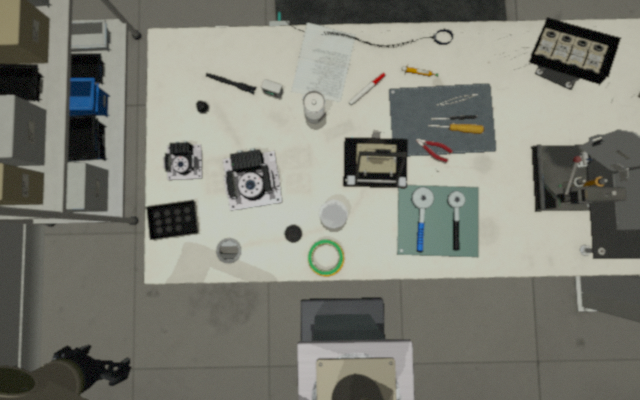

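View pics/scene0.png

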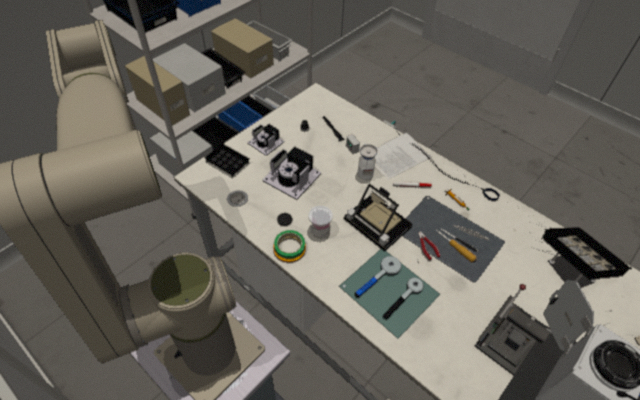

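The top view shows the large station with its ring near (250,185), and the blue spanner's head at (423,198) with its grip at (420,236). The press frame is at (376,162) and the tub at (334,213). The scene view agrees: ring at (290,173), blue grip at (369,285).

```bash
python3 - <<'E'
from h import *
t=cv2.imread('pics/top0.png');s=cv2.imread('pics/scene0.png')
a=cv2.resize(t[140:220,215:290],None,fx=5,fy=5,interpolation=cv2.INTER_CUBIC)
b=cv2.resize(s[140:200,255:330],None,fx=5,fy=5,interpolation=cv2.INTER_CUBIC)
o=np.zeros((400,760,3),np.uint8);o[:400,:375]=a;o[:300,380:755]=b
cv2.imwrite('pics/c1.png',o)
for n,im in(('top',t),('scene',s)):
    S=snap(n)
    hsv=cv2.cvtColor(im,cv2.COLOR_BGR2HSV)
    m=cv2.inRange(hsv,(100,120,60),(125,255,255))
    k,l,st,c=cv2.connectedComponentsWithStats(m)
    for i in range(1,k):
        if st[i][4]>30:
            ys,xs=np.where(l==i);p=cv2.minAreaRect(np.c_[xs,ys].astype(np.float32));print(n,'blue',st[i],c[i],p,ray(S,*c[i],16 if n=='top' else 15))
    g=cv2.inRange(hsv,(65,40,50),(95,140,200));k,l,st,c=cv2.connectedComponentsWithStats(g)
    for i in range(1,k):
        if st[i][4]>1500: 
            cs=max(cv2.findContours((l==i).astype(np.uint8),0,2)[0],key=cv2.contourArea);q=cv2.boxPoints(cv2.minAreaRect(cv2.convexHull(cs)));print(n,'mat',st[i],[ray(S,*x,2).round(0)[:2].tolist() for x in q])
    red=cv2.inRange(hsv,(0,110,60),(8,255,255))|cv2.inRange(hsv,(172,110,60),(180,255,255))
    k,l,st,c=cv2.connectedComponentsWithStats(red)
    for i in range(1,k): print(n,'red',st[i],c[i],ray(S,*c[i],60).round(1))
E
```

```text
top blue [  69   77   36   38 1046] [83.91969407 95.61376673] ((86.5, 95.5), (35.0, 37.0), 0.0) [862.70672545 762.11163016  16.        ]
top blue [417 223   7  29 162] [419.90740741 236.74691358] ((419.8715515136719, 236.94061279296875), (5.623795032501221, 28.066415786743164), 3.012787342071533) [ 437.90826111 -190.13103263   16.        ]
top mat [ 399  186   79   70 4032] [[388.0, -132.0], [583.0, -140.0], [579.0, -362.0], [383.0, -352.0]]
top red [373  73  12  11  50] [378.58  78.22] [880.  -82.7  60. ]
top red [426 141  26  12  99] [439.13131313 145.44444444] [ 686.8 -242.7   60. ]
top red [424 145  23  17  88] [433.71590909 153.88636364] [ 663.7 -226.8   60. ]
top red [574 157   6   5  23] [576.17391304 159.13043478] [ 641.1 -615.5   60. ]
scene blue [219 101  43  29 662] [240.08308157 115.4652568 ] ((239.8076629638672, 115.46153259277344), (25.51620864868164, 35.778167724609375), 56.3099365234375) [690.3126526  646.93190458  15.        ]
scene blue [356 277  21  19 148] [366.13513514 286.07432432] ((366.10589599609375, 286.12353515625), (6.182518005371094, 24.296213150024414), 49.398704528808594) [ 438.4545026  -191.86566435   15.        ]
scene mat [ 343  249   96   88 3310] [[390.0, -132.0], [599.0, -120.0], [571.0, -362.0], [379.0, -358.0]]
scene red [419 183  12   4  43] [424.44186047 184.60465116] [ 851.7 -107.    60. ]
scene red [420 237  20  23 146] [428.40410959 247.54109589] [ 648.5 -260.2   60. ]
scene red [521 285   4   4  14] [522.28571429 286.5       ] [ 721.9 -533.5   60. ]
```

View pics/c1.png

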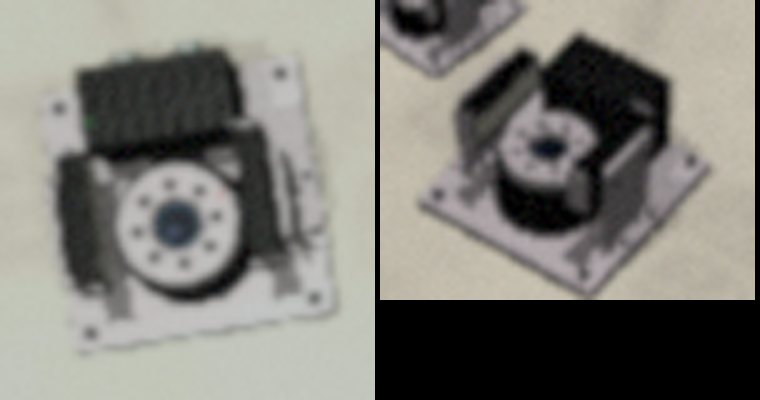

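The crop shows the ring at crop (179,223), which is pixel (250.8,184.6) in the top view, with the glass dark, eight holes visible and the dot at about (222,195). The station's open front points toward the robot, turned slightly.

```bash
python3 - <<'E'
from h import *
t=cv2.imread('pics/top0.png');s=cv2.imread('pics/scene0.png')
T=snap('top');S=snap('scene')
def blobs(im,box,K=8,lo=30):
    x0,y0,x1,y1=box;g=cv2.cvtColor(im[y0:y1,x0:x1],cv2.COLOR_BGR2GRAY);g=cv2.resize(g,None,fx=K,fy=K,interpolation=cv2.INTER_CUBIC)
    return g,lambda p:(np.array(p)+.5)/K-.5+np.array([x0,y0])
for n,im,C,box,z in(('top',t,T,(232,166,270,204),60),('scene',s,S,(270,155,310,190),60)):
    g,f=blobs(im,box)
    # bright ring region
    _,m=cv2.threshold(g,120 if n=='top' else 120,255,0)
    k,l,st,c=cv2.connectedComponentsWithStats(m)
    for i in range(1,k):
        if st[i][4]>4000:
            cc=cv2.findContours((l==i).astype(np.uint8),cv2.RETR_CCOMP,2);
            print(n,'comp',st[i].tolist())
            for q,h in zip(cc[0],cc[1][0]):
                a=cv2.contourArea(q)
                if a>30:
                    M=cv2.moments(q);p=f((M['m10']/M['m00'],M['m01']/M['m00']));w=ray(C,*p,z);print('  ',h[3],a,p.round(2),w.round(1)[:2])
    # local minima holes: blackhat
    bh=cv2.morphologyEx(g,cv2.MORPH_BLACKHAT,cv2.getStructuringElement(2,(41,41)))
    _,m=cv2.threshold(bh,25,255,0);k,l,st,c=cv2.connectedComponentsWithStats(m)
    for i in range(1,k):
        if 60<st[i][4]<1500:
            w=ray(C,*f(c[i]),z);print('  hole',st[i][4],f(c[i]).round(2),w.round(1)[:2])
# spanner head
for n,im,C,box in(('top',t,T,(400,180,490,260)),('scene',s,S,(340,245,440,335))):
    x0,y0,x1,y1=box;sub=im[y0:y1,x0:x1];hsv=cv2.cvtColor(sub,cv2.COLOR_BGR2HSV)
    m=cv2.inRange(hsv,(0,0,125),(180,50,255));k,l,st,c=cv2.connectedComponentsWithStats(m)
    for i in range(1,k):
        if st[i][4]>60: print(n,'head',st[i],c[i]+[x0,y0],ray(C,*(c[i]+[x0,y0]),24).round(1))
E
```

```text
top comp [48, 53, 197, 195, 25977]
   -1 30422.0 [249.69 184.22] [590.4 278.4]
   0 4851.0 [249.87 184.36] [590.  277.8]
top comp [0, 213, 304, 91, 14082]
   -1 13683.5 [252.94 200.02] [546.9 269.8]
  hole 621 [232.77 171.76] [625.6 324.4]
  hole 681 [259.54 175.34] [614.2 251.2]
  hole 354 [248.47 176.43] [611.9 281.5]
  hole 67 [231.81 177.07] [611.  327.1]
  hole 332 [254.47 177.69] [608.  265.2]
  hole 341 [243.33 179.81] [602.8 295.6]
  hole 159 [231.88 181.98] [597.5 326.9]
  hole 304 [257.86 182.77] [593.9 256. ]
  hole 201 [250.9 183.3] [592.8 275. ]
  hole 321 [241.98 186.01] [585.9 299.4]
  hole 331 [256.59 188.79] [577.4 259.6]
  hole 336 [245.4 191. ] [572.  290.2]
  hole 315 [251.45 192.24] [568.3 273.7]
  hole 124 [236.2  197.12] [555.8 315.3]
  hole 79 [269.23 197.26] [553.6 225.4]
  hole 74 [238.96 201.84] [542.8 307.9]
scene comp [72, 32, 148, 139, 9634]
   -1 12478.0 [287.19 168.18] [587.6 282.4]
   0 3143.0 [288.24 168.88] [587.8 277.5]
scene comp [0, 100, 205, 180, 9628]
   -1 9732.5 [277.28 184.39] [512.1 254.5]
   0 532.5 [273.86 186.55] [497.6 256. ]
  hole 78 
[... 255 characters left out ...]
174.18] [548.  283.7]
  hole 327 [272.6  172.24] [539.8 305.4]
  hole 636 [272.38 178.47] [519.4 285.5]
  hole 120 [309.   182.59] [591.  182.5]
  hole 1424 [274.38 186.73] [498.2 254.2]
  hole 736 [306.91 187.44] [570.5 173. ]
  hole 78 [300.24 187.44] [555.2 189.2]
top head [   0    0   90   80 6056] [444.1930317  218.06984808] [ 488.5 -258.    24. ]
scene head [  0   0  40  40 901] [354.0554939  258.30854606] [ 483.6 -107.1   24. ]
scene head [  35    0   65   53 1678] [412.64839094 266.34982122] [ 583.4 -255.6   24. ]
scene head [   0   43   53   47 1061] [359.49670123 316.67483506] [ 345.4 -241.3   24. ]
scene head [ 62  50  38  40 779] [426.6970475  320.97432606] [ 464.1 -387.7   24. ]
```

```bash
python3 - <<'E'
from h import *
t=cv2.imread('pics/top0.png');s=cv2.imread('pics/scene0.png');T=snap('top');S=snap('scene')
g=ray(T,419.9,236.75,18)
for n,im,C in(('top',t,T),('scene',s,S)):
    u,v=map(int,proj(C,[505,-191,20]));sub=im[v-25:v+25,u-18:u+18]
    sub=cv2.resize(sub,None,fx=6,fy=6,interpolation=cv2.INTER_CUBIC);gr=cv2.cvtColor(sub,cv2.COLOR_BGR2GRAY)
    for th in(165,180):
        m=(gr>th).astype(np.uint8);k,l,st,c=cv2.connectedComponentsWithStats(m)
        for i in range(1,k):
            if st[i][4]>800:
                q=max(cv2.findContours((l==i).astype(np.uint8),0,2)[0],key=cv2.contourArea);(x,y),rr=cv2.minEnclosingCircle(q)
                dt=cv2.distanceTransform(cv2.drawContours(np.zeros_like(m),[q],-1,1,-1),2,5);_,mx,_,mp=cv2.minMaxLoc(dt)
                p=((mp[0]+.5)/6-.5+u-18,(mp[1]+.5)/6-.5+v-25);w=ray(C,*p,26);d=w-g;print(n,th,st[i].tolist(),mx/6,np.round(p,1),w.round(1),np.hypot(*d[:2]),np.degrees(np.arctan2(d[1],d[0])))
    if n=='top':A=sub
    else: cv2.imwrite('pics/c2.png',np.hstack([A,sub]))
# axis of grip in top
m=cv2.inRange(cv2.cvtColor(t,cv2.COLOR_BGR2HSV),(100,100,50),(125,255,255));m[:200]=0;ys,xs=np.where(m)
vx,vy,x0,y0=cv2.fitLine(np.c_[xs,ys].astype(np.float32),2,0,.01,.01).ravel()
a=ray(T,x0-13*vx,y0-13*vy,18);b=ray(T,x0+13*vx,y0+13*vy,18);print(a,b,np.degrees(np.arctan2(*(a-b)[1::-1])))
E
```

```text
top 165 [76, 8, 114, 113, 8434] 9.120930989583334 [422.8 197.4] [ 547.3 -200.2   26. ] 109.90731103319129 -5.500435475232911
top 165 [118, 132, 20, 77, 1212] 1.5328165690104167 [421.9 212.2] [ 505.9 -196.1   26. ] 68.27554647757854 -5.467775217422172
scene 165 [0, 0, 105, 120, 7704] 13.628682454427084 [360.6 246.2] [530.5 -94.5  26. ] 132.73406436430002 45.76853673439789
scene 165 [161, 0, 55, 77, 2649] 5.962532043457031 [396.4 250.4] [ 594.8 -185.7   26. ] 156.91669980449927 1.4290908911678666
scene 180 [0, 0, 93, 116, 6627] 10.288114547729492 [360.6 250.1] [ 519.5 -103.5   26. ] 118.59777230863895 46.56645118918012
scene 180 [178, 7, 38, 63, 1520] 3.994832674662272 [396.4 251.8] [ 590.8 -188.7   26. ] 152.8975116212782 0.36817605581825696
[ 402.04538371 -186.6483749    18.        ] [ 474.17264061 -193.0305607    18.        ] 174.94334836144904
```

View pics/c2.png

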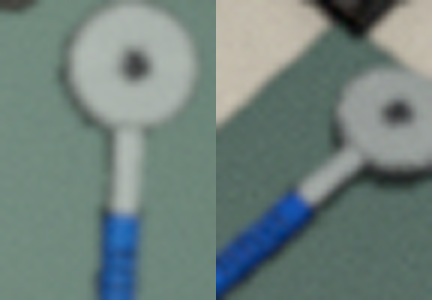

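>>> {"api": "servo_tool", "payload": {
  "plan": [
    [[0.03,-0.04,0.0,3,0.05],[0.03,-0.04,0,3,0.05],[0.03,-0.04,0,3,0.05],[0.03,-0.04,0,3,0.05],[0.03,-0.04,0,3,0.05],[0.03,-0.04,0,3,0.05],[0.03,-0.04,0,0,0.05],[0.03,-0.04,0,0,0.05],[0.01,-0.048,0,0,0.05],[0.0,-0.048,0,0,0.05]]
  ]
}}

```text
time: 1.4
tool_pos: [442.9, 150.4, 303.9]
tcp_rot: [-180.0, 0.0, 179.3]
ft_force: [0.5, -0.4, 0.5]
finger_gap: 49.9
grip_force: 0.0
```

The crop shows the spanner's pierced head and its grip. The yaw is about -5.3°, with mid-grip near (438,-191).

>>> {"api": "servo_tool", "payload": {
  "plan": [
    [[-0.001,-0.049,0,-1,0.05],[-0.001,-0.049,0,-1,0.05],[-0.001,-0.049,0,-1,0.05],[-0.001,-0.049,0,-1,0.05],[-0.001,-0.049,0,-0.6,0.05],[0,-0.048,0,0,0.05],[0,-0.048,0,0,0.05],[0,0,-0.045,0,0.05],[0,0,-0.045,0,0.05],[0,0,-0.045,0,0.05]]
  ]
}}

```text
time: 2.4
tool_pos: [437.0, -189.4, 167.9]
tcp_rot: [-180.0, 0.1, 174.6]
ft_force: [1.0, -0.0, -0.0]
finger_gap: 50.2
grip_force: 0.0
```

>>> {"api": "servo_tool", "payload": {
  "plan": [
    [[0,0,-0.045,0,0.05],[0,0,-0.03,0,0.05],[0,0,-0.01,0,0.05],[0,0,0,0,0.05]]
  ]
}}

```text
time: 2.8
tool_pos: [436.2, -188.1, 82.8]
tcp_rot: [179.9, -0.2, 174.7]
ft_force: [-0.0, 0.1, 0.6]
finger_gap: 49.7
grip_force: 0.0
```

```bash
python3 - <<'E'
from h import *
print(sense()['tool_pos'],sense()['tcp_rot'])
o=[]
for n in('top','scene'):
    C=snap(n);u,v=map(int,proj(C,[460,-191,15]));o.append(cv2.resize(C['frame'][v-35:v+35,u-35:u+35],None,fx=5,fy=5,interpolation=cv2.INTER_CUBIC))
cv2.imwrite('pics/c3.png',np.hstack(o))
E
```

```text
[ 436.15256923 -188.06381143   82.79719801] [ 1.79930006e+02 -1.56348975e-01  1.74732605e+02]
```

View pics/c3.png

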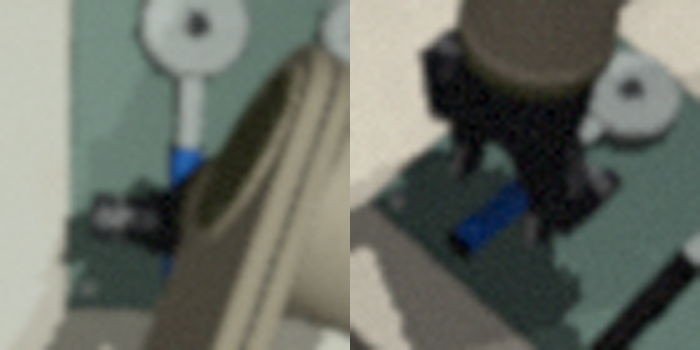

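The fingers straddle the blue grip, and the grip is centred between them to within a few mm.

>>> {"api": "servo_tool", "payload": {
  "plan": [
    [[0.002,-0.003,-0.003,0,0.05],[0,0,-0.003,0,0.04],[0,0,0,0,0.0],[0,0,0,0,0],[0,0,0,0,0],[0,0,0,0,0],[0,0,0,0,0],[0,0,0,0,0]]
  ],
  "force": 110
}}

```text
time: 3.7
tool_pos: [439.4, -191.8, 78.7]
tcp_rot: [-180.0, 0.0, 174.7]
ft_force: [-1.8, 1.3, 6.0]
finger_gap: 13.1
grip_force: 108.5
```

>>> {"api": "servo_tool", "payload": {
  "plan": [
    [[0,0,0.01,0,0],[0,0,0.02,0,0],[0,0,0.035,0,0],[0,0,0.045,0,0],[0,0,0.045,0,0],[0,0,0.045,0,0],[0,0.03,0.02,0,0],[0,0.04,0.01,0,0],[0,0.045,0,1,0],[0,0.045,0,2,0]]
  ]
}}

```text
time: 4.7
tool_pos: [438.7, -30.2, 309.1]
tcp_rot: [-180.0, 0.1, 177.7]
ft_force: [1.2, -0.1, -1.8]
finger_gap: 12.8
grip_force: 107.8
```

>>> {"api": "servo_tool", "payload": {
  "plan": [
    [[0.005,0.045,0,3,0],[0.01,0.045,0,3,0],[0.01,0.045,0,3,0],[0.01,0.045,0,3,0],[0.01,0.045,0,0.3,0],[0,0.04,-0.02,0,0],[0,0.025,-0.04,0,0],[0,0,-0.04,0,0],[0,0,-0.03,0,0],[0,0,0,0,0]]
  ]
}}

```text
time: 5.7
tool_pos: [480.5, 257.4, 172.7]
tcp_rot: [-179.9, -0.6, -169.9]
ft_force: [0.0, -0.7, -2.6]
finger_gap: 13.1
grip_force: 107.9
```

```bash
python3 - <<'E'
from h import *
print(sense()['tool_pos'],sense()['tcp_rot'],sense()['ft_force'],sense()['wrist_torque'])
o=[]
for n in('top','scene'):
    C=snap(n,n+'1.png');u,v=map(int,proj(C,[570,275,90]));print(n,u,v);o.append(cv2.resize(C['frame'][v-35:v+35,u-35:u+35],None,fx=5,fy=5,interpolation=cv2.INTER_CUBIC))
cv2.imwrite('pics/c4.png',np.hstack(o))
E
```

```text
[480.45700835 257.3925655  172.67585201] [-179.87366963   -0.57018589 -169.92791234] [ 0.04008249 -0.70668154 -2.64441564] [0.01236008 0.15821835 0.04388352]
top 249 190
scene 284 166
```

View pics/c4.png

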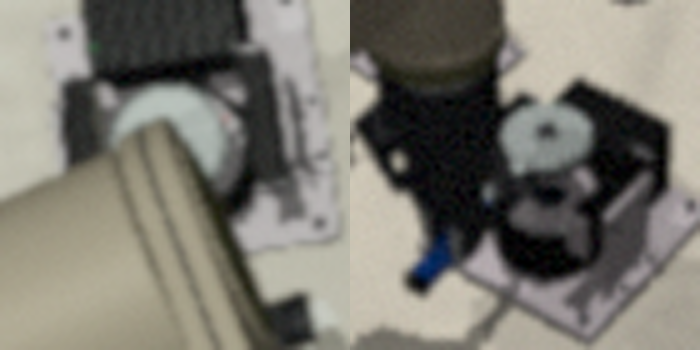

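The head, with its hole at crop (547,131), hovers over the ring in the scene view. In the top view the forearm covers the lower half of the head. I'll measure the offset within each camera.

```bash
cat > m.py <<'E'
from h import *
from scipy.optimize import least_squares
def up(im,box,K=8):
    x0,y0,x1,y1=box;g=cv2.resize(im[y0:y1,x0:x1],None,fx=K,fy=K,interpolation=cv2.INTER_CUBIC)
    return g,lambda p:(np.array(p,float)+.5)/K-.5+np.array([x0,y0])
def hole(C,im,uv,ztop,h=8,ks=61,th=25):
    u,v=map(int,np.round(uv));g,f=up(im,(u-h,v-h,u+h,v+h));g=cv2.cvtColor(g,cv2.COLOR_BGR2GRAY)
    bh=cv2.morphologyEx(g,cv2.MORPH_BLACKHAT,cv2.getStructuringElement(2,(ks,ks))).astype(float)
    k,l,st,c=cv2.connectedComponentsWithStats((bh>th).astype(np.uint8))
    i=min(range(1,k),key=lambda i:np.hypot(*(c[i]-8*h))-st[i][4]*.02);ys,xs=np.where(l==i);w=bh[ys,xs]
    p=f((np.average(xs,weights=w),np.average(ys,weights=w)));return p,ray(C,*p,ztop)
E
python3 - <<'E'
from m import *
# ring in scene: holes
S=snap('scene');T=snap('top');s0=cv2.imread('pics/scene0.png');t0=cv2.imread('pics/top0.png');s1=cv2.imread('pics/scene1.png');t1=cv2.imread('pics/top1.png')
for n,C,im in(('scene',S,s0),('top',T,t0)):
    P=[]
    for k in range(8):
        a=np.radians(10+45*k);q=proj(C,[589+22*np.cos(a),277.6+22*np.sin(a),60])
        try:
            p,w=hole(C,im,q,60,h=3,ks=31,th=15);P.append(w[:2]);print(n,k,np.round(p-q,2),w[:2].round(1))
        except Exception as e: print(n,k,'fail')
        
z=sense()['tool_pos'][2]-76.7+24
p,w=hole(S,s1,(288.4,157.2),z,h=6);print('head scene',p,w,z)
# original head hole on mat, both views, for bias
for n,C,im,uv in(('top',T,t0,(422.8,196)),('scene',S,s0,(388,263))):
    p,w=hole(C,im,uv,26,h=5);print(n,p,w)
# top arc
g,f=up(t1,(230,155,272,185));gr=cv2.cvtColor(g,cv2.COLOR_BGR2HSV)
m=((gr[:,:,2]>150)&(gr[:,:,0]>70)&(gr[:,:,0]<110)&(gr[:,:,1]>12)).astype(np.uint8)
k,l,st,c=cv2.connectedComponentsWithStats(m);i=1+np.argmax(st[1:,4]);q=max(cv2.findContours((l==i).astype(np.uint8),0,1)[0],key=cv2.contourArea)[:,0]
W=np.array([ray(T,*f(a),z)[:2] for a in q]);c0=np.array([590,277.])
W=W[(W[:,0]>c0[0]+8)]
r_=least_squares(lambda x:np.hypot(*(W-x).T)-30.5,c0,loss='soft_l1',f_scale=.5);print('top arc',st[i],r_.x,np.std(r_.fun),len(W))
E
```

```text
scene 0 [-1.66  1.8 ] [600.6 279.6]
scene 1 [0.31 1.36] [597.7 290.3]
scene 2 [-0.4   0.18] [583.6 299.7]
scene 3 [-0.3  0.3] [569.3 290. ]
scene 4 [-0.43  0.29] [565.4 273.9]
scene 5 [-0.11  0.04] [576.  259.7]
scene 6 [-2.62 -2.22] [594.1 269.7]
scene 7 [ 2.18 -0.32] [613.3 260.5]
top 0 [-0.04 -0.37] [611.7 281.5]
top 1 [ 0.41 -0.03] [601.7 294.5]
top 2 [ 0.31 -0.35] [586.1 298.4]
top 3 [-0.03 -0.4 ] [572.1 290.3]
top 4 [-0.51 -1.05] [570.2 275.2]
top 5 [-0.07 -0.42] [577.5 259.7]
top 6 [-0.06 -0.38] [593.9 256.1]
top 7 [-0.1  -0.34] [608.  265.3]
head scene [287.87318465 156.78713243] [582.36491844 271.12225405 128.05681818] 128.05681818248212
top [423.09695608 197.47340493] [ 547.14548851 -201.13959      26.        ]
scene [390.56443077 263.32319795] [ 544.79490568 -200.53884461   26.        ]
top arc [181 175  13  17  98] [585.10086303 285.80881496] 0.8621964977923323 40
```

```bash
python3 - <<'E'
from m import *
a=sense();S=snap('scene','scene2.png');T=snap('top','top2.png')
b=sense()
for x in(a,b):print(x['time'],x['tool_pos'].round(2),x['tcp_rot'].round(2),x['qd'].round(2))
z=b['tool_pos'][2]-76.7+24
p,w=hole(S,S['frame'],(288,156.8),z,h=6);print('head scene',p,w,z)
t1=T['frame']
g,f=up(t1,(225,150,275,190));hs=cv2.cvtColor(g,cv2.COLOR_BGR2HSV)
u,v=proj(T,[606,272,z]);print(t1[int(v),int(u)],cv2.cvtColor(t1,cv2.COLOR_BGR2HSV)[int(v)-2:int(v)+3,int(u)-2:int(u)+3].reshape(-1,3)[::4])
# radial edge points
gr=cv2.cvtColor(t1,cv2.COLOR_BGR2GRAY).astype(np.float32);c0=np.array([583,271.]);W=[]
for an in np.radians(np.arange(-30,100,5)):
    rr=np.arange(20,42,.5);pt=np.array([proj(T,[c0[0]+q*np.cos(an),c0[1]+q*np.sin(an),z]) for q in rr],np.float32)
    val=cv2.remap(gr,pt[:,0][None],pt[:,1][None],cv2.INTER_LINEAR)[0];d=np.gradient(val);i=np.argmin(d)
    if d[i]<-5: W.append(c0+rr[i]*np.array([np.cos(an),np.sin(an)]));print(int(np.degrees(an)),rr[i],d[i].round(1),end=' ')
W=np.array(W);r_=least_squares(lambda x:np.hypot(*(W-x).T)-30.5,c0,loss='soft_l1',f_scale=.5);print('\ntop arc',r_.x,np.round(r_.fun,1))
E
```

```text
5.9 [485.41 258.79 180.76] [ 179.95    0.22 -169.99] [-0.16 -0.62 -0.38  0.02 -0.36 -0.02]
6.0 [485.49 258.8  180.74] [ 179.94    0.25 -169.99] [-0.12  0.12  0.52  0.02 -0.19  0.1 ]
head scene [288.32734533 154.8644115 ] [589.77149818 276.29987456 128.03684785] 128.0368478453483
[188 195 186] [[ 68  11 194]
 [ 70  12 195]
 [ 68  11 194]
 [ 67  12 195]
 [ 60  11 178]
 [ 42  18 145]
 [ 71  11 185]]
-29 33.0 -8.9 -25 35.0 -10.7 -20 36.5 -12.2 -14 38.0 -11.8 -10 38.5 -12.8 -5 41.5 -12.2 0 41.5 -13.0 5 40.5 -13.2 10 40.5 -13.0 14 41.5 -12.6 20 40.5 -12.2 25 41.0 -12.3 29 41.0 -11.4 35 41.5 -9.2 40 41.0 -9.9 45 41.0 -7.7 59 37.0 -6.6 65 38.0 -8.0 70 37.5 -8.1 75 39.0 -8.6 80 38.0 -9.0 85 37.5 -6.2 
top arc [592.57319566 276.34749896] [-1.5 -0.6 -0.   0.6  0.3  2.5  1.9  0.3 -0.1  0.5 -0.8 -0.4 -0.5  0.1
 -0.2  0.1 -2.4 -0.7 -0.4  1.8  1.7  2.1]
```

>>> {"api": "servo_tool", "payload": {
  "plan": [
    [[-0.0023,0.0013,-0.01,0,0],[0,0,-0.012,0,0],[0,0,-0.01,0,0],[0,0,-0.005,0,0],[0,0,0,0,0],[0,0,0,0,0]]
  ]
}}

```text
time: 6.6
tool_pos: [481.6, 259.7, 140.7]
tcp_rot: [-180.0, -0.0, -170.0]
ft_force: [0.1, -0.2, -1.4]
finger_gap: 12.9
grip_force: 107.9
```

```bash
cat >> m.py <<'E'
def look():
    S=snap('scene');T=snap('top');b=sense();print(b['time'],b['tool_pos'].round(2),b['tcp_rot'].round(2),b['ft_force'].round(1))
    z=b['tool_pos'][2]-76.7+24
    p,w=hole(S,S['frame'],proj(S,[587.6,277.7,z]),z,h=6);print('scene',p.round(2),w.round(2),'need',(np.array([587.6,277.7])-w[:2]).round(2))
    gr=cv2.cvtColor(T['frame'],cv2.COLOR_BGR2GRAY).astype(np.float32);c0=np.array([590,277.6]);W=[]
    for an in np.radians(np.arange(-30,60,4)):
        rr=np.arange(24,37,.5);pt=np.array([proj(T,[c0[0]+q*np.cos(an),c0[1]+q*np.sin(an),z]) for q in rr],np.float32)
        val=cv2.remap(gr,pt[:,0][None],pt[:,1][None],cv2.INTER_LINEAR)[0];d=np.gradient(val);i=np.argmin(d)
        if d[i]<-5: W.append(c0+rr[i]*np.array([np.cos(an),np.sin(an)]))
    W=np.array(W);r_=least_squares(lambda x:np.hypot(*(W-x).T)-30.5,c0,loss='soft_l1',f_scale=.3);print('top',r_.x.round(2),'need',(c0-r_.x).round(2),np.round(r_.fun,1))
    return S,T
E
python3 -c "
from m import *
look()"
```

```text
6.7 [482.04 259.89 141.33] [ 1.7999e+02  4.0000e-02 -1.6997e+02] [ 0.1 -0.2 -1.4]
scene [287.74 163.81] [585.   275.96  88.63] need [2.6  1.74]
top [588.58 277.27] need [1.42 0.33] [ 0.1  1.1  1.2 -0.2 -0.2 -1.2 -0.1 -1.1 -0.1  0.5 -0.  -0.   1.   4.4
  4.9 -1.1 -0.6 -1.2 -0.2  0.2  1.7]
```

```bash
python3 -c "
from m import *
look();look()"
```

```text
6.8 [482.12 259.89 141.5 ] [ 1.7999e+02  6.0000e-02 -1.6997e+02] [-0.1  0.4 -0.8]
scene [287.72 163.41] [586.14 277.2   88.8 ] need [1.46 0.5 ]
top [588.59 276.24] need [1.41 1.36] [-0.4  0.7 -0.2 -0.   0.6  0.2 -1.2 -1.1 -0.   0.6 -0.4  0.2  0.3  1.3
 -0.6 -0.6  0.4 -0.1 -0.  -0. ]
6.9 [481.97 259.87 141.32] [ 1.7999e+02  4.0000e-02 -1.6997e+02] [ 0.4 -0.6 -1.1]
scene [287.67 163.36] [586.32 277.58  88.62] need [1.28 0.12]
top [588.9  276.75] need [1.1  0.85] [ 0.1  0.1  0.7  0.8  0.4 -0.  -1.  -0.4 -0.9 -0.3  0.2 -0.2  0.8 -1.2
 -0.1 -1.1 -0.6  0.4  0.4  0.4  1.9]
```

>>> {"api": "servo_tool", "payload": {
  "plan": [
    [[0.0012,0.0005,0,0,0],[0,0,0,0,0],[0,0,-0.002,0,0],[0,0,-0.002,0,0],[0,0,-0.002,0,0],[0,0,-0.001,0,0],[0,0,0,0,0],[0,0,0,0,0]]
  ]
}}

```text
time: 7.7
tool_pos: [482.8, 260.1, 133.7]
tcp_rot: [-180.0, -0.0, -170.0]
ft_force: [0.1, -1.3, -1.3]
finger_gap: 13.0
grip_force: 107.9
```

>>> {"api": "servo_tool", "payload": {
  "plan": [
    [[0,0,-0.001,0,0],[0,0,-0.001,0,0],[0,0,-0.001,0,0],[0,0,0,0,0],[0,0,0,0,0]]
  ]
}}

```text
time: 8.2
tool_pos: [483.1, 260.2, 130.9]
tcp_rot: [-180.0, 0.0, -170.0]
ft_force: [1.4, -2.4, -1.5]
finger_gap: 12.9
grip_force: 108.0
```

```bash
python3 -c "
from m import *
look();S,T=look()"
```

```text
8.3 [483.05 260.26 130.96] [-1.8000e+02  2.0000e-02 -1.6997e+02] [ 1.5 -1.2 -1.7]
scene [288.11 165.36] [587.42 277.03  78.26] need [0.18 0.67]
top [589.97 276.48] need [0.03 1.12] [-0.5  0.1  0.6  0.7 -0.2 -0.1 -1.1  0.  -0.9  0.7  0.2  0.8  0.4 -1.
  0.5 -0.4 -0.8 -0.3  0.8]
8.4 [483.05 260.26 130.97] [-1.8000e+02  2.0000e-02 -1.6997e+02] [ 1.1 -2.  -1. ]
scene [288.08 165.3 ] [587.57 277.31  78.27] need [0.03 0.39]
top [589.9  276.04] need [0.1  1.56] [-1.2 -0.1  0.5  0.7 -0.2 -0.1 -1.   0.1 -0.8  0.3  0.4  1.5  1.1 -0.8
  0.8 -0.1 -0.5  0.1 -0.4]
```

```bash
cat >> m.py <<'E'
def arc(v0,steps):
    # v0=TCP-C vector mm; steps deg
    v=np.array(v0,float);o=np.zeros(2);tot=np.zeros(2);out=[]
    for s in steps:
        a=np.radians(s);R=np.array([[np.cos(a),-np.sin(a)],[np.sin(a),np.cos(a)]]);n=R@v;tot+=n-v;v=n
        d=np.round(tot-o,1);o+=d;out.append([round(d[0]/1e3,5),round(d[1]/1e3,5),0,s,0])
    print(out,v.round(2))
E
python3 -c "
from m import *
arc([-105.75,-17.4],[-3]*14)"
```

```text
[[np.float64(-0.0008), np.float64(0.0056), 0, -3, 0], [np.float64(-0.0004), np.float64(0.0055), 0, -3, 0], [np.float64(-0.0002), np.float64(0.0057), 0, -3, 0], [np.float64(0.0001), np.float64(0.0056), 0, -3, 0], [np.float64(0.0004), np.float64(0.0056), 0, -3, 0], [np.float64(0.0007), np.float64(0.0055), 0, -3, 0], [np.float64(0.001), np.float64(0.0056), 0, -3, 0], [np.float64(0.0013), np.float64(0.0054), 0, -3, 0], [np.float64(0.0015), np.float64(0.0054), 0, -3, 0], [np.float64(0.0019), np.float64(0.0053), 0, -3, 0], [np.float64(0.0021), np.float64(0.0052), 0, -3, 0], [np.float64(0.0024), np.float64(0.0051), 0, -3, 0], [np.float64(0.0026), np.float64(0.0049), 0, -3, 0], [np.float64(0.0029), np.float64(0.0048), 0, -3, 0]] [-90.23  57.83]
```

>>> {"api": "servo_tool", "payload": {
  "plan": [
    [[-0.0008,0.0056,0,-3,0],[-0.0004,0.0055,0,-3,0],[-0.0002,0.0057,0,-3,0],[0.0001,0.0056,0,-3,0],[0,0,0,0,0]]
  ]
}}

```text
time: 8.9
tool_pos: [481.2, 282.9, 130.7]
tcp_rot: [-180.0, -0.1, 178.0]
ft_force: [-1.5, -2.9, 0.3]
finger_gap: 12.8
grip_force: 108.1
```

>>> {"api": "servo_tool", "payload": {
  "plan": [
    [[0.0004,0.0056,0,-3,0],[0.0007,0.0055,0,-3,0],[0.001,0.0056,0,-3,0],[0.0013,0.0054,0,-3,0],[0.0015,0.0054,0,-3,0],[0.0019,0.0053,0,-3,0],[0.0021,0.0052,0,-3,0],[0.0024,0.0051,0,-3,0],[0.0026,0.0049,0,-3,0],[0,0,0,0,0]]
  ]
}}

```text
time: 9.9
tool_pos: [495.0, 331.2, 130.7]
tcp_rot: [-180.0, -0.1, 151.1]
ft_force: [-4.4, 0.2, 1.3]
finger_gap: 13.3
grip_force: 108.2
```

>>> {"api": "servo_tool", "payload": {
  "plan": [
    [[0.001,0.0016,0,-1,0],[0,0,0,0,0],[0,0,0,0,0]]
  ]
}}

```text
time: 10.2
tool_pos: [495.8, 332.4, 130.7]
tcp_rot: [-180.0, -0.1, 150.2]
ft_force: [-6.0, 1.9, 1.6]
finger_gap: 12.8
grip_force: 108.3
```

```bash
python3 - <<'E'
from m import *
S,T=look()
o=[]
for C in(T,S):
    u,v=map(int,proj(C,[570,285,75]));o.append(cv2.resize(C['frame'][v-35:v+35,u-35:u+35],None,fx=5,fy=5,interpolation=cv2.INTER_CUBIC))
cv2.imwrite('pics/c5.png',np.hstack(o))
E
```

```text
10.3 [495.77 332.39 130.69] [-1.7998e+02 -8.0000e-02  1.5015e+02] [-5.8  2.   1.7]
scene [288.03 165.31] [587.59 277.55  77.99] need [0.01 0.15]
top [589.92 275.44] need [0.08 2.16] [ 0.  -0.3 -0.2  1.  -0.9  0.3  0.4 -0.9 -0.8  0.4  0.   0.7  1.3 -0.1
  0.1 -0.8 -0.2 -0.1  0. ]
```

View pics/c5.png

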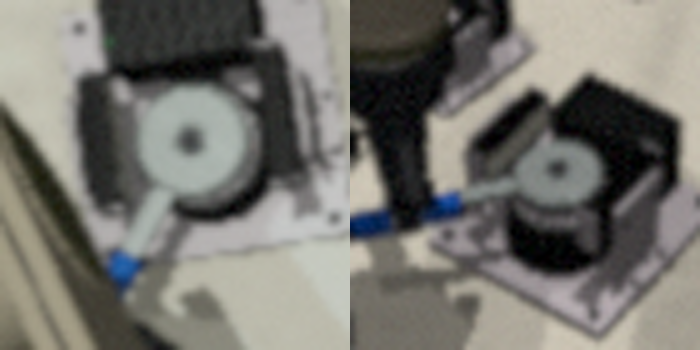

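The head sits flush on the ring, with its hole at crop (189,141) in the top view, and the shank is clear of the left light.

>>> {"api": "servo_tool", "payload": {
  "plan": [
    [[-0.0007,0.0004,0,0,0],[0,0,0,0,0],[0,0,0,0,0]]
  ]
}}

```text
time: 10.6
tool_pos: [495.7, 332.6, 130.8]
tcp_rot: [-180.0, -0.0, 150.1]
ft_force: [-2.6, 0.1, -0.1]
finger_gap: 12.7
grip_force: 108.2
```

```bash
sed -i 's/d=np.round(tot-o,1)/d=np.round(tot-o,1).astype(float)/; s/round(d\[0\]/round(float(d[0])/; s/round(d\[1\]/round(float(d[1])/' m.py; python3 -c "
from m import *
arc([-92.5,54.7],[2]+[7.5]*6)"
```

```text
[[-0.0019, -0.0033, 0, 2, 0], [-0.0059, -0.0127, 0, 7.5, 0], [-0.0042, -0.0134, 0, 7.5, 0], [-0.0024, -0.0139, 0, 7.5, 0], [-0.0005, -0.014, 0, 7.5, 0], [0.0012, -0.014, 0, 7.5, 0], [0.0031, -0.0137, 0, 7.5, 0]] [-103.09  -30.34]
```

>>> {"api": "servo_tool", "payload": {
  "plan": [
    [[-0.0019,-0.0033,0,2,0],[0,0,0,0,0],[0,0,0.006,0,0],[0,0,0.008,0,0],[-0.0059,-0.0127,0,7.5,0],[-0.0042,-0.0134,0,7.5,0],[-0.0024,-0.0139,0,7.5,0],[-0.0005,-0.014,0,7.5,0],[0.0012,-0.014,0,7.5,0],[0.0031,-0.0137,0,7.5,0]]
  ]
}}

```text
time: 11.6
tool_pos: [485.6, 247.2, 145.9]
tcp_rot: [-180.0, 0.1, -162.7]
ft_force: [0.2, 0.1, -1.4]
finger_gap: 12.9
grip_force: 107.9
```

>>> {"api": "servo_tool", "payload": {
  "plan": [
    [[0,0,0,0,0],[0,0,0,0,0],[0,0,0,0,0]]
  ]
}}

```text
time: 11.9
tool_pos: [485.3, 248.3, 145.3]
tcp_rot: [180.0, 0.0, -163.1]
ft_force: [-0.4, 0.1, -1.7]
finger_gap: 12.7
grip_force: 108.0
```

```bash
python3 -c "
from m import *
look();look()"
```

```text
12.0 [485.19 248.28 145.07] [ 1.7999e+02  2.0000e-02 -1.6305e+02] [ 0.1  0.4 -0.9]
scene [286.27 158.47] [596.91 294.64  92.37] need [ -9.31 -16.94]
top [589.41 277.61] need [ 0.59 -0.01] [-0.5  0.  -0.9  0.1 -1.4  1.6  0.1  1.1  0.1  1.6  0.6 -0.4 -0.9 -0.5
  1.   1.5 -0.  -0.5 -0.1 -0.1 -0.1 -0.2  0.3]
12.1 [485.07 248.14 144.87] [ 180.     -0.   -162.99] [ 0.6  1.1 -0.9]
scene [286.41 158.44] [597.47 294.53  92.17] need [ -9.87 -16.83]
top [589.08 276.76] need [0.92 0.84] [ 1.9  1.   0.6 -0.9 -0.3  1.8  0.3 -2.1 -1.  -1.5 -0.4 -0.9  0.6  0.2
 -1.8  1.2 -0.3 -0.3  0.2  0.2  1.2  0.7 -0.3]
```

>>> {"api": "servo_tool", "payload": {
  "plan": [
    [[0.0005,0,-0.002,0,0],[0,0,-0.002,0,0],[0,0,-0.002,0,0],[0,0,-0.002,0,0],[0,0,-0.002,0,0],[0,0,-0.001,0,0],[0,0,0,0,0]]
  ]
}}

```text
time: 12.8
tool_pos: [485.9, 247.7, 134.2]
tcp_rot: [-180.0, 0.0, -163.0]
ft_force: [-2.9, -1.9, 3.2]
finger_gap: 12.7
grip_force: 108.6
```

>>> {"api": "servo_tool", "payload": {
  "plan": [
    [[-0.0005,-0.0002,0,0,0],[0,0,-0.001,0,0],[0,0,-0.001,0,0],[0,0,-0.001,0,0],[0,0,0,0,0],[0,0,0,0,0]]
  ]
}}

```text
time: 13.4
tool_pos: [485.2, 247.2, 130.7]
tcp_rot: [-180.0, -0.0, -163.0]
ft_force: [0.6, -2.4, -0.0]
finger_gap: 13.2
grip_force: 108.2
```

```bash
python3 -c "
from m import *
arc([-102.9,-30.8],[-3]*16)"
```

```text
[[-0.0015, 0.0054, 0, -3, 0], [-0.0012, 0.0055, 0, -3, 0], [-0.0009, 0.0056, 0, -3, 0], [-0.0006, 0.0056, 0, -3, 0], [-0.0003, 0.0056, 0, -3, 0], [0.0, 0.0056, 0, -3, 0], [0.0003, 0.0056, 0, -3, 0], [0.0006, 0.0056, 0, -3, 0], [0.0008, 0.0056, 0, -3, 0], [0.0012, 0.0055, 0, -3, 0], [0.0014, 0.0054, 0, -3, 0], [0.0017, 0.0054, 0, -3, 0], [0.002, 0.0052, 0, -3, 0], [0.0023, 0.0052, 0, -3, 0], [0.0026, 0.005, 0, -3, 0], [0.0028, 0.0049, 0, -3, 0]] [-91.74  55.86]
```

>>> {"api": "servo_tool", "payload": {
  "plan": [
    [[-0.0015,0.0054,0,-3,0],[-0.0012,0.0055,0,-3,0],[-0.0009,0.0056,0,-3,0],[-0.0006,0.0056,0,-3,0],[-0.0003,0.0056,0,-3,0],[0.0,0.0056,0,-3,0],[0.0003,0.0056,0,-3,0],[0.0006,0.0056,0,-3,0],[0.0008,0.0056,0,-3,0]]
  ]
}}

```text
time: 14.3
tool_pos: [482.6, 297.6, 130.8]
tcp_rot: [-180.0, 0.0, 169.9]
ft_force: [2.6, -1.0, -1.0]
finger_gap: 13.3
grip_force: 108.1
```

>>> {"api": "servo_tool", "payload": {
  "plan": [
    [[0.0012,0.0055,0,-3,0],[0.0014,0.0054,0,-3,0],[0.0017,0.0054,0,-3,0],[0.002,0.0052,0,-3,0],[0,0,0,0,0]]
  ]
}}

```text
time: 14.8
tool_pos: [488.9, 319.3, 130.8]
tcp_rot: [-180.0, 0.0, 158.0]
ft_force: [1.5, -2.1, -0.6]
finger_gap: 13.1
grip_force: 108.1
```

>>> {"api": "servo_tool", "payload": {
  "plan": [
    [[0.0023,0.0052,0,-3,0],[0.0026,0.005,0,-3,0],[0.0028,0.0049,0,-3,0],[0,0,0,0,0],[0,0,0,0,0]]
  ]
}}

```text
time: 15.3
tool_pos: [496.3, 334.0, 130.8]
tcp_rot: [-180.0, -0.0, 149.2]
ft_force: [1.8, -0.1, 0.0]
finger_gap: 12.9
grip_force: 108.1
```

```bash
python3 -c "
from m import *
arc([-91.6,56.0],[2]+[7.5]*6)"
```

```text
[[-0.0019, -0.0032, 0, 2, 0], [-0.0061, -0.0127, 0, 7.5, 0], [-0.0044, -0.0133, 0, 7.5, 0], [-0.0026, -0.0138, 0, 7.5, 0], [-0.0008, -0.014, 0, 7.5, 0], [0.0011, -0.0141, 0, 7.5, 0], [0.0029, -0.0137, 0, 7.5, 0]] [-103.43  -28.8 ]
```

>>> {"api": "servo_tool", "payload": {
  "plan": [
    [[-0.0019,-0.0032,0,2,0],[0,0,0,0,0],[0,0,0.006,0,0],[0,0,0.008,0,0],[-0.0061,-0.0127,0,7.5,0],[-0.0044,-0.0133,0,7.5,0],[-0.0026,-0.0138,0,7.5,0],[-0.0008,-0.014,0,7.5,0],[0.0011,-0.0141,0,7.5,0],[0.0029,-0.0137,0,7.5,0]]
  ]
}}

```text
time: 16.3
tool_pos: [484.5, 249.0, 145.7]
tcp_rot: [180.0, 0.0, -163.7]
ft_force: [0.3, -0.2, -1.4]
finger_gap: 12.8
grip_force: 108.0
```

>>> {"api": "servo_tool", "payload": {
  "plan": [
    [[0,0,0,0,0],[0,0,0,0,0],[0,0,0,0,0],[0,0,-0.003,0,0],[0,0,-0.003,0,0],[0,0,-0.002,0,0],[0,0,-0.002,0,0],[0,0,-0.001,0,0],[0,0,0,0,0]]
  ]
}}

```text
time: 17.2
tool_pos: [484.8, 249.5, 134.3]
tcp_rot: [180.0, 0.0, -164.0]
ft_force: [-3.1, -1.2, 4.4]
finger_gap: 13.0
grip_force: 108.7
```

>>> {"api": "servo_tool", "payload": {
  "plan": [
    [[-0.0005,-0.0001,0,0,0],[0,0,-0.001,0,0],[0,0,-0.001,0,0],[0,0,-0.001,0,0],[0,0,0,0,0],[0,0,0,0,0]]
  ]
}}

```text
time: 17.8
tool_pos: [484.7, 249.5, 131.8]
tcp_rot: [180.0, 0.1, -164.0]
ft_force: [-3.7, 0.0, 8.3]
finger_gap: 12.9
grip_force: 109.3
```

```bash
python3 -c "
from m import *
arc([-103.6,-28.8],[-3]*15)"
```

```text
[[-0.0014, 0.0055, 0, -3, 0], [-0.001, 0.0055, 0, -3, 0], [-0.0008, 0.0056, 0, -3, 0], [-0.0005, 0.0056, 0, -3, 0], [-0.0002, 0.0056, 0, -3, 0], [0.0001, 0.0056, 0, -3, 0], [0.0004, 0.0056, 0, -3, 0], [0.0006, 0.0056, 0, -3, 0], [0.001, 0.0056, 0, -3, 0], [0.0013, 0.0055, 0, -3, 0], [0.0015, 0.0054, 0, -3, 0], [0.0019, 0.0053, 0, -3, 0], [0.0021, 0.0052, 0, -3, 0], [0.0023, 0.0051, 0, -3, 0], [0.0027, 0.005, 0, -3, 0]] [-93.62  52.89]
```

>>> {"api": "servo_tool", "payload": {
  "plan": [
    [[-0.0006,-0.0002,0,0,0],[0,0,0,-1,0],[0,0,0,0,0],[0,0,0,0,0]]
  ]
}}

```text
time: 18.2
tool_pos: [484.3, 249.1, 130.9]
tcp_rot: [-180.0, 0.1, -164.9]
ft_force: [5.7, 2.2, -1.2]
finger_gap: 12.9
grip_force: 108.0
```

```bash
python3 - <<'E'
from m import *
S,T=look()
o=[]
for C in(T,S):
    u,v=map(int,proj(C,[580,277,75]));o.append(cv2.resize(C['frame'][v-25:v+25,u-25:u+25],None,fx=8,fy=8,interpolation=cv2.INTER_CUBIC))
cv2.imwrite('pics/c6.png',np.hstack(o))
E
```

```text
18.3 [484.32 249.09 130.9 ] [-1.7999e+02  1.1000e-01 -1.6495e+02] [ 5.6  2.1 -1.5]
scene [288.1  165.56] [586.8  276.45  78.2 ] need [0.8  1.25]
top [589.59 273.47] need [0.41 4.13] [-1.5 -1.2  0.1 -0.6 -0.8  2.4  0.3  0.   0.8  0.6  1.4  2.1 -0.6  0.1
 -1.1  0.1  0.3 -0.5 -0.3 -0.6]
```

View pics/c6.png

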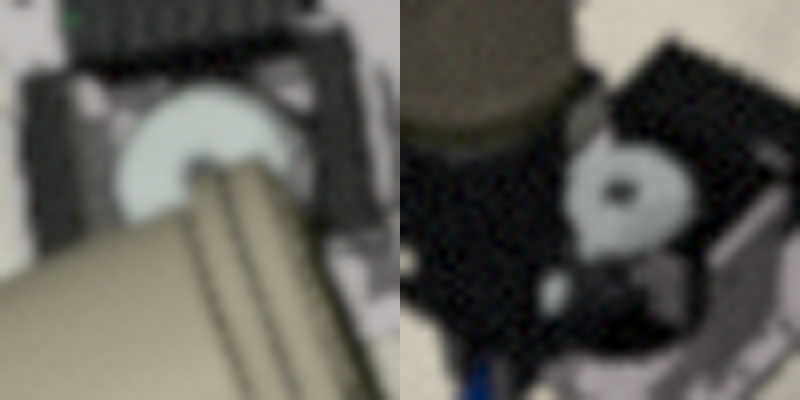

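Both views show the head seated, with its hole at scene crop (622,192) at the seated height. I'll correct the radial offset and swing in small steps.

>>> {"api": "servo_tool", "payload": {
  "plan": [
    [[0.0008,0.0002,0,0,0],[-0.0014,0.0055,0,-3,0],[-0.001,0.0055,0,-3,0],[0,0,0,0,0]]
  ]
}}

```text
time: 18.7
tool_pos: [482.2, 260.4, 130.8]
tcp_rot: [-180.0, 0.0, -171.0]
ft_force: [5.0, 0.5, -0.9]
finger_gap: 13.0
grip_force: 108.2
```

```bash
python3 -c "
from m import *
arc([-105.5,-17.8],[-2.5]*16)"
```

```text
[[-0.0007, 0.0046, 0, -2.5, 0], [-0.0004, 0.0047, 0, -2.5, 0], [-0.0003, 0.0046, 0, -2.5, 0], [-0.0001, 0.0047, 0, -2.5, 0], [0.0001, 0.0047, 0, -2.5, 0], [0.0004, 0.0046, 0, -2.5, 0], [0.0005, 0.0046, 0, -2.5, 0], [0.0008, 0.0047, 0, -2.5, 0], [0.0009, 0.0045, 0, -2.5, 0], [0.0012, 0.0046, 0, -2.5, 0], [0.0013, 0.0044, 0, -2.5, 0], [0.0015, 0.0044, 0, -2.5, 0], [0.0018, 0.0044, 0, -2.5, 0], [0.0019, 0.0042, 0, -2.5, 0], [0.0021, 0.0042, 0, -2.5, 0], [0.0022, 0.0041, 0, -2.5, 0]] [-92.26  54.18]
```

>>> {"api": "servo_tool", "payload": {
  "plan": [
    [[0.0002,0.0046,0,-2.5,0],[-0.0001,0.0047,0,-2.5,0],[0,0,0,0,0]]
  ]
}}

```text
time: 19.0
tool_pos: [481.5, 269.5, 130.5]
tcp_rot: [-180.0, -0.1, -175.9]
ft_force: [-0.6, -0.9, 0.6]
finger_gap: 13.0
grip_force: 108.5
```

```bash
cat > t.py <<'E'
from bench import sense
s=sense();p=s['tool_pos'][:2]-[588.1,278.1];f=s['ft_force'];print(s['time'],f.round(1),s['wrist_torque'].round(3),'M',((p[0]*f[1]-p[1]*f[0])/1e3+s['wrist_torque'][2]).round(3))
E
python3 t.py
```

```text
19.0 [-0.6 -0.9  0.6] [-0.056  0.043  0.108] M 0.2
```

>>> {"api": "servo_tool", "payload": {
  "plan": [
    [[-0.0003,0.0046,0,-2.5,0],[-0.0001,0.0047,0,-2.5,0]]
  ]
}}

```text
time: 19.2
tool_pos: [481.1, 278.1, 130.4]
tcp_rot: [-179.9, -0.1, 179.1]
ft_force: [-0.7, -2.5, 1.3]
finger_gap: 12.8
grip_force: 108.7
```

```bash
python3 t.py
```

```text
19.2 [-0.7 -2.5  1.3] [-0.425 -0.02   0.611] M 0.883
```

>>> {"api": "servo_tool", "payload": {
  "plan": [
    [[0,0,0,0,0],[0,0,0,0,0]]
  ]
}}

```text
time: 19.4
tool_pos: [481.1, 278.1, 130.4]
tcp_rot: [-179.9, -0.1, 179.2]
ft_force: [-2.3, -3.0, 2.4]
finger_gap: 12.7
grip_force: 108.6
```

```bash
python3 t.py
```

```text
19.4 [-2.3 -3.   2.4] [-0.578  0.191  0.584] M 0.904
```

Torque about the ring axis has risen to 0.90 N m, so the ring is at its stop and the clutch is about to give. I'll turn 9° more.

>>> {"api": "servo_tool", "payload": {
  "plan": [
    [[-0.0002,0.0056,0,-3,0],[0.0002,0.0056,0,-3,0],[0.0005,0.0056,0,-3,0],[0,0,0,0,0],[0,0,0,0,0]]
  ]
}}

```text
time: 19.9
tool_pos: [482.3, 295.0, 130.7]
tcp_rot: [-180.0, 0.0, 170.2]
ft_force: [2.5, -3.6, -0.6]
finger_gap: 13.4
grip_force: 108.4
```

```bash
python3 t.py
```

```text
19.9 [ 2.5 -3.6 -0.6] [-0.657 -0.344  0.621] M 0.961
```

>>> {"api": "servo_tool", "payload": {
  "plan": [
    [[-0.0005,-0.0056,0,3,0],[-0.0002,-0.0056,0,3,0],[0.0,-0.0056,0,3,0],[0.0002,-0.0037,0,2,0],[0,0,0,0,0]]
  ]
}}

```text
time: 20.4
tool_pos: [481.2, 274.8, 130.7]
tcp_rot: [180.0, -0.1, -178.9]
ft_force: [-2.7, -0.7, 0.7]
finger_gap: 13.0
grip_force: 108.4
```

```bash
python3 t.py
```

```text
20.4 [-2.7 -0.7  0.7] [-0.054  0.347  0.279] M 0.343
```

>>> {"api": "servo_tool", "payload": {
  "plan": [
    [[-0.0003,-0.0028,0,1.5,0],[0,0,0,0,0],[0,0,0.003,0,0],[0,0,0.004,0,0],[0,0,0.015,0,0],[0,0,0.035,0,0],[0,0,0.045,0,0],[-0.01,-0.02,0.045,-2,0],[-0.015,-0.04,0.03,-2,0],[-0.015,-0.045,0,-2,0]]
  ]
}}

```text
time: 21.4
tool_pos: [443.4, 169.5, 313.7]
tcp_rot: [179.8, 0.6, 176.6]
ft_force: [1.0, -0.7, -1.0]
finger_gap: 12.7
grip_force: 108.3
```

>>> {"api": "servo_tool", "payload": {
  "plan": [
    [[0,-0.045,0,-2,0],[0,-0.045,0,0,0],[0,-0.045,0,0,0],[0,-0.045,0,0,0],[0,-0.045,0,0,0],[0,-0.045,0,0,0],[0,-0.045,0,0,0],[0,-0.035,0,0,0],[0,0,0,0,0],[0,0,0,0,0]]
  ]
}}

```text
time: 22.4
tool_pos: [441.8, -181.5, 307.3]
tcp_rot: [180.0, 0.0, 174.4]
ft_force: [0.2, -0.1, -0.9]
finger_gap: 12.9
grip_force: 108.2
```

```bash
python3 - <<'E'
from m import *
T=snap('top','top3.png');S=snap('scene');s=sense();print(s['tool_pos'],s['tcp_rot'],s['ft_force'])
o=[]
for C,p in((T,[590,278,60]),(S,[590,278,60])):
    u,v=map(int,proj(C,p));o.append(cv2.resize(C['frame'][v-20:v+20,u-20:u+20],None,fx=9,fy=9,interpolation=cv2.INTER_CUBIC))
cv2.imwrite('pics/c7.png',np.hstack(o))
f=T['frame'].astype(float);R=f[:,:,2]-f[:,:,1]
for a in range(0,360,15):
    u,v=proj(T,[590+28.5*np.cos(np.radians(a)),277.65+28.5*np.sin(np.radians(a)),60]);print(a,R[int(round(v)),int(round(u))],end='; ')
E
```

```text
[ 442.0611067  -180.20523883  307.04762345] [1.79990310e+02 3.29336764e-02 1.74551126e+02] [-1.38643074  0.92937022 -1.60896556]
0 2.0; 15 2.0; 30 2.0; 45 3.0; 60 1.0; 75 3.0; 90 2.0; 105 3.0; 120 3.0; 135 3.0; 150 2.0; 165 3.0; 180 2.0; 195 5.0; 210 13.0; 225 2.0; 240 3.0; 255 3.0; 270 5.0; 285 3.0; 300 3.0; 315 3.0; 330 4.0; 345 0.0;
```

View pics/c7.png

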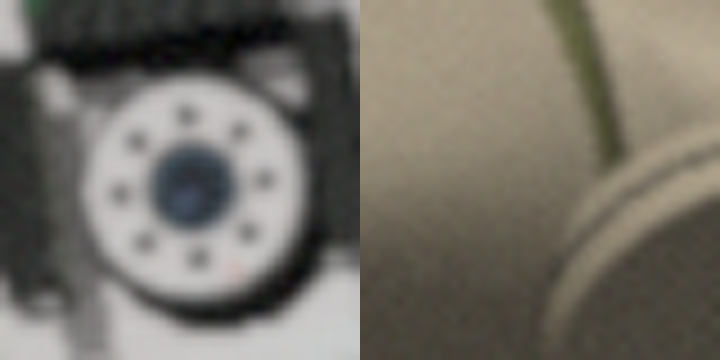

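The red dot is now at crop (233,267), about 205° in world. That is about 98° clockwise of its start, so the ring is tight. Next I lay the spanner back.

>>> {"api": "servo_tool", "payload": {
  "plan": [
    [[-0.002,-0.011,-0.02,0,0],[0,0,-0.045,0,0],[0,0,-0.045,0,0],[0,0,-0.045,0,0],[0,0,-0.035,0,0],[0,0,-0.015,0,0],[0,0,-0.008,0,0],[0,0,0,0,0],[0,0,0,0,0],[0,0,0,0,0]]
  ]
}}

```text
time: 23.5
tool_pos: [441.2, -192.2, 95.1]
tcp_rot: [-179.9, 0.2, 174.6]
ft_force: [-1.0, -0.5, -1.0]
finger_gap: 12.8
grip_force: 108.2
```

>>> {"api": "servo_tool", "payload": {
  "plan": [
    [[0,0,-0.006,0,0],[0,0,-0.005,0,0],[0,0,-0.003,0,0],[0,0,-0.0015,0,0],[0,0,0,0,0],[0,0,0,0,0]]
  ]
}}

```text
time: 24.1
tool_pos: [439.9, -191.9, 78.7]
tcp_rot: [180.0, -0.0, 174.5]
ft_force: [-7.0, 2.5, 13.3]
finger_gap: 12.8
grip_force: 110.2
```

Touching the mat at 13 N. I'll release slowly and retreat.

>>> {"api": "servo_tool", "payload": {
  "plan": [
    [[0,0,0.001,0,0.018],[0,0,0,0,0.022],[0,0,0,0,0.035],[0,0,0,0,0.05],[0,0,0,0,0.05],[0,0,0.01,0,0.05],[0,0,0.03,0,0.05],[0,0,0.045,0,0.05],[0,0,0.045,0,0.05],[0,0,0.045,0,0.05]]
  ]
}}

```text
time: 25.1
tool_pos: [439.6, -191.6, 256.4]
tcp_rot: [-180.0, 0.0, 174.5]
ft_force: [1.0, -0.2, 0.4]
finger_gap: 49.7
grip_force: 0.0
```

>>> {"api": "servo_tool", "payload": {
  "plan": [
    [[0,0.045,0.02,0,0.05],[0,0.045,0,0,0.05],[0,0.045,0,0,0.05],[0,0.045,0,0,0.05],[0,0,0,0,0.05],[0,0,0,0,0.05]]
  ]
}}

```text
time: 25.7
tool_pos: [440.0, -11.1, 274.6]
tcp_rot: [-180.0, 0.1, 174.7]
ft_force: [0.1, -0.6, -0.9]
finger_gap: 49.7
grip_force: 0.0
```

```bash
python3 - <<'E'
from m import *
T=snap('top');S=snap('scene');s=sense();print(s['tool_pos'],s['ft_force'])
o=[]
for C in(T,S):
    u,v=map(int,proj(C,[480,-220,10]));o.append(cv2.resize(C['frame'][v-50:v+50,u-50:u+50],None,fx=4,fy=4,interpolation=cv2.INTER_CUBIC))
cv2.imwrite('pics/c8.png',np.hstack(o))
E
```

```text
[440.0495066  -12.61705606 274.27989622] [-0.67039544  0.15952058  0.17005414]
```

View pics/c8.png

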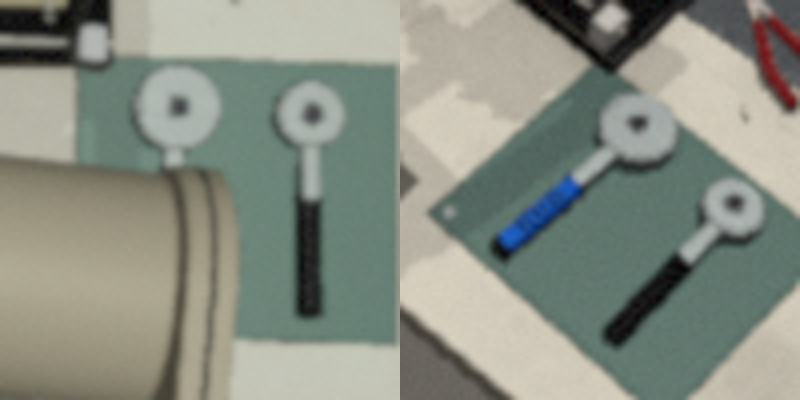

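The blue spanner lies flat on the mat, with its head at scene crop (638,125) and its grip at (540,215). The black spanner is where it was, and the arm is clear.

```bash
python3 -c "
from bench import r
print(r.hand_in())"
```

```text
the job is handed in; nothing more can be done
None
```

The ring was turned about 98° clockwise to its stop, where the torque held at about 0.96 N m (clutch giving, by my estimate 0.16–0.24 rad); the blue spanner is back flat on its mat, and the job was handed in at about 26 s with no verdict returned.

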